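Seat a forming roller in the V-blocks and hold it down

ROBOT

A 6-joint arm with a two-finger parallel gripper is mounted at the origin on the work surface. World frame = base frame: x ahead of the robot, y to its left, z up, the work surface at z = 0. Lengths are in m, angles in degrees, forces in N, time in s.
With the tool pointing down it reaches from about 0.4 to 0.825 m from the base axis. Payload 7 kg.
Tool frame: the origin (TCP) lies on the mounting face of the last link; the fingertips stand 178 mm ahead of it and the grasp point (between the pads) lies 159 mm ahead of it; z points along the fingers, y is the direction in which the jaws open and shut (so a half turn about z gives the same grasp; the last joint's range is limited). The gripper opens to 88 mm and grips with 3 to 60 N. Pads are 19 mm wide; open, the fingers measure 130 mm over their backs; the gripper's body (78 mm by 193 mm) begins 47 mm behind the grasp point.
Start: joints at [-60.842, 20.546, 0.682, 0, -70.136, -16.507], TCP at [0.148, -0.659, 0.405] pointing down, gripper open.
Joint ranges: [-176.03, 176.03], [-82.01, 121.73], [-58.28, 71.71], [-173.87, 95.51], [-174.79, -0.11], [-173.66, 173.66]. Speed limits (degrees/s): [136.94, 136.94, 172.46, 180, 180, 180].

INTERFACE

Orientations are given as [roll, pitch, yaw] about the fixed x, y, z axes, in that order (R = Rz(yaw) Ry(pitch) Rx(roll)).
In Python, from plant import r gives the robot as it stands. The module is installed in compiled form; this text tells all that it offers.
- The arm moves only by the tool carry_out, never from a script. Its argument "plan" is a list of rows, each a list of 3 entries, a list of its own where there are three numbers: the shift along the tool's x, y, z in m, then the turn, a rotation vector about the tool's x, y, z in degrees, then the closure in counts, from 0 (fully open) to 255 (shut). In form: [[[x, y, z], [ax, ay, az], hand], ...]. A call has 1 to 12 rows; each row shifts and turns the commanded pose from where the row before left it, along the tool's axes as they then stand; what a row does not reach is not made up. A row lasts 1/12 s, in which the tool goes at most 41.7 mm and 7.16 degrees, less where a joint would pass 70% of its speed; a pose out of reach is approached as far as the arm can. A call is refused whole if a number of a shift passes 0.0417 or a number of a turn 7.16, either way. A call with a gripper value outside its range is refused whole. The fingers move at their own pace and stop on an object; "grip_force" is the grip in N (left out, the last holds). Time passes only in rows, so rows that do not move let the fingers close. It gives the time, the measured TCP pose, the force and the opening at its end, in the units of the state.
- r.get_state(): the state, without advancing time (a new reading comes with each control period).
- r.capture(name): name is "side" or "top" or "wrist"; returns the picture (400x640x3 uint8, red, green, blue); there is no depth.
- r.get_calibration(name): a dict with "K" (3x3 intrinsics, pixels), "D" ([k1, k2, p1, p2, k3] as OpenCV has them; the pictures are not rectified), "rvec" (rotation vector, rad) and "tvec" (3), from world to camera coordinates, as OpenCV has them. Camera axes: x right, y down, z forward; pixel columns grow to the right and rows downward; lengths in m; the calibration is good to about 2 mm. A picture is of the moment at which its call begins: read the wrist's pose just before it. get_calibration takes no time and is no camera call; for the wrist camera it gives the pose at the moment of the call.
- r.close_job(): hands the job in, once; it reports no verdict.
The state is a dict: "time_s": time; "joints": joint angles; "qd": joint speeds; "joint_torque": joint torques, N m; "tcp_pos": TCP position; "eef_rot": TCP orientation; "contact_force": force on the tool from outside, world axes, zero at the start; "moment": the same for the moment, N m; "gripper_width": finger opening in m.
Only numpy, scipy, OpenCV 4.12 (cv2) and the standard library are available. Lean on these libraries where they do the work, as an engineer would, in place of code of your own. Each camera call takes 0.05 s, during which the arm holds its last target. There are 200 camera calls.

TASK

Take the grooved roller from the wooden rack and lower it gently into the two V-blocks of the setting fixture, a centimetre or two clear of the end stop, letting go only once you feel it bear in the Vs. Once it has settled in the Vs, slide it gently along them until its end is against the stop, then swing the hold-down arm over onto it. Do not ram the fixture, and leave everything else where it is.

Things in the scene. Friction and masses are not known exactly. Their poses are not given: they have to be found in the camera images.
- grooved_roller: grey steel roller, 180 mm long: barrel 36 mm diameter x 150 mm with five round grooves about its middle (the only grooved one) and a 20 mm diameter x 15 mm stub on each end; ends alike; 0.4 to 0.7 kg. Origin at its centre; x along its axis (y and z turn as it rolls). It starts level in one of the two places of the rack, axis 45 mm above the table.
- plain_roller: smooth grey steel roller without grooves or stubs, 36 mm diameter x 130 mm, in the other place of the rack; leave it. Origin at its centre, x along its axis.
- rack: fixed wooden rack, plate 170 x 200 x 10 mm, with two places at its own y = +65 and -65 mm, each a pair of 20 mm long wooden V rests 47 mm either side of the middle along x; the middle 70 mm of a lying roller is free for fingers. Origin under its centre. Which roller is in which place varies.
- fixture: fixed rigid setting fixture: green base plate 225 x 110 x 15 mm with a jack that carries two steel 90-degree V-blocks, open upward, each 28 mm long, centred at x = +50 and -50 mm (72 mm free between them), 68 mm wide over the tops of the flanks. Origin on the table under the middle of the Vs; x along the Vs to the end stop, y across them to the hold-down arm, z up.
- low_seat (a point): fixed point 82.5 mm above the fixture's origin: where the axis of a seated roller lies with the jack at its lowest. The jack is locked at 0 to 36 mm above that, differently each time and not measured, so the seat is to be found by feel. The flank tops stand at about the height of the seated axis; the flat plate between the Vs is 37 mm below the seated axis.
- stop_face (a point): centre of the face of the end stop, a fixed dark steel post 36 mm wide, 18 mm thick, up to 145 mm above the table, at the +x end. The face looks to -x, 90 mm from the fixture's origin, so a roller fully home has its centre over the fixture's origin. This point is 100 mm above the table. Friction in the Vs: it takes some 1 to 3 N to slide a seated roller.
- clamp_hinge (a point): hinge axis of the hold-down arm, on a 30 mm wide post at the fixture's y = +110 mm, 124.5 mm above the table; the axis is parallel to the fixture's x.
- clamp_knob (a point): centre of the black ball knob, 26 mm diameter, at the end of the hold-down arm, a 12 mm steel bar, 150 mm from the hinge axis, in the plane half-way between the V-blocks.
- hold_down (a joint): angle of the hold-down arm (rad): 0 = open, leaning 0.35 outward of upright, away from the Vs; grows as it swings over to the Vs; 0.35 = upright; 1.75 to 2.1 lying on the seated roller. The arm (0.25 kg) turns easily, with a damper: below 0.35 it falls back open; pushed well beyond 0.35 it sinks by itself in about 3 s on to the roller and holds it by its weight.
- tub: white open plastic tub, 130 mm wide, 80 mm high; bystander. Origin under its centre.
- jar: green glass jar, 64 mm diameter, 95 mm high; bystander. Origin under its centre.
- brush: hand brush 200 mm long lying on the table; bystander.
- wrench: spanner 170 mm long lying on the table; bystander.
- ring_gauge: dark steel ring, 56 mm diameter, 16 mm high; bystander. Origin under its centre.
- wood_slat: wooden slat 240 x 30 x 16 mm; bystander. Origin under its centre.

How it is judged:
By the outcome, as a careful person would: the job done as asked, in the order asked, and still so for the second after the job is handed in, with the robot touching nothing.
It also fails if it takes over 70 s, if anything falls off the work surface, if the arm or the gripper's body presses on something with over 40 N, if the wrist force passes 120 N, or if a joint passes its speed limit or range.

## Working session

There is one attempt and no reset: what is moved stays moved. The work goes in short steps, Python scripts to look and compute and a tool call to move; the robot and the scene stay as the last step left them, time stands still between calls to the robot, and variables do not carry over. Pictures are saved under pics/ and viewed, about 8 in all and at most 12, crops included, and the job is handed in when it is done.

Besides the shell and the picture viewer there is one more tool, called after "Call:" in YAML: its name, and indented under it one key for each argument. carry_out: Moves the arm, as the interface text tells. Its arguments: {"type":"object","properties":{"plan":{"type":"array","items":{"type":"array"}},"grip_force":{"type":"number"}},"required":["plan"]}

```bash
mkdir -p pics
python3 - <<'E'
from plant import r
import cv2,numpy as np
print(r.get_state())
for n in("top","side"):
    im=r.capture(n); cv2.imwrite(f"pics/{n}0.png",im[:,:,::-1])
    c=r.get_calibration(n); print(n,c)
E
```

```text
{'time_s': 0.0, 'joints': array([-6.08417385e+01,  2.05932326e+01,  6.31595440e-01, -1.99004530e-02,
       -7.01367065e+01, -1.65088960e+01]), 'qd': array([ 0.12542727, -0.03333044,  0.08386358,  0.01163074,  0.02441224,
       -0.03705358]), 'joint_torque': array([-8.01509232e-04, -5.82721961e+01,  2.93053329e+01,  6.99730217e+00,
        6.93382550e-03, -2.18655096e-04]), 'tcp_pos': array([ 0.14778791, -0.65841325,  0.40368629]), 'eef_rot': array([ 1.79900394e+02, -1.00122699e-02, -1.67357404e+02]), 'contact_force': array([-0.20874891,  0.31977264,  0.1686083 ]), 'moment': array([-0.03158896,  0.00906026,  0.05862857]), 'gripper_width': 0.0877855069158489}
top {'K': array([[377.10303196,   0.        , 321.40242173],
       [  0.        , 377.10303196, 202.66017813],
       [  0.        ,   0.        ,   1.        ]]), 'D': array([0.00475774, 0.        , 0.        , 0.        , 0.        ]), 'rvec': array([ 2.21206609, -2.19742878,  0.08346014]), 'tvec': array([-0.08565993,  0.56858345,  1.22134858])}
side {'K': array([[417.14240996,   0.        , 322.76678345],
       [  0.        , 417.14240996, 202.76893264],
       [  0.        ,   0.        ,   1.        ]]), 'D': array([-0.10168052,  0.        ,  0.        ,  0.        ,  0.        ]), 'rvec': array([ 0.74051816, -2.42548075,  1.35901259]), 'tvec': array([0.44836682, 0.33713661, 0.85382175])}
```

View pics/top0.png

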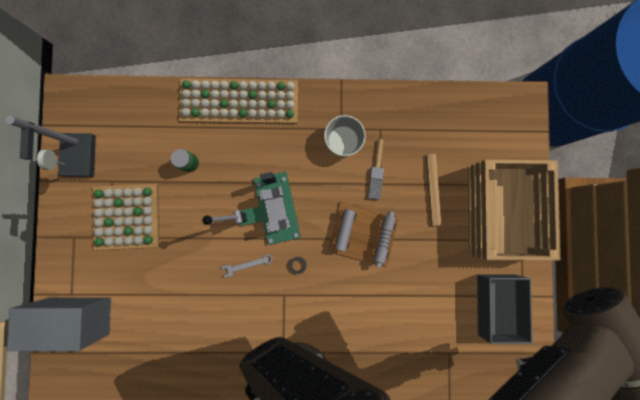

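View pics/side0.png

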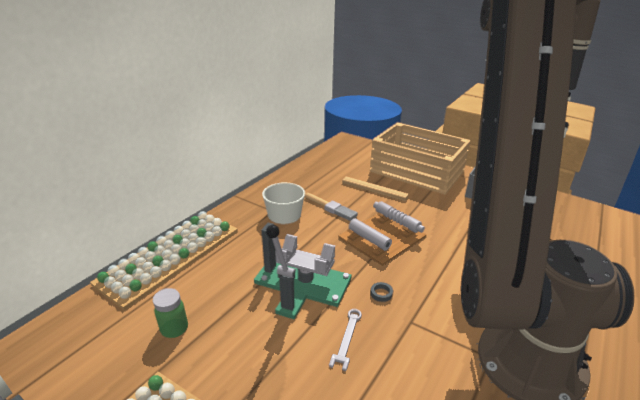

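The top view shows the grooved roller at about (385,240), the plain one at (345,230), the fixture plate at (276,208), the stop at (267,180) and the knob at (207,219). I'll zoom in on both for exact pixels.

```bash
python3 - <<'E'
import cv2,numpy as np
t=cv2.imread("pics/top0.png"); s=cv2.imread("pics/side0.png")
a=cv2.resize(t[165:275,195:405],None,fx=3.8,fy=3.8,interpolation=cv2.INTER_CUBIC)[:, :798]
cv2.imwrite("pics/z1.png",a)
b=cv2.resize(s[190:340,235:435],None,fx=4,fy=4,interpolation=cv2.INTER_CUBIC)
cv2.imwrite("pics/z2.png",b)
E
cat > h.py <<'E'
from plant import r
import cv2,numpy as np
from scipy.spatial.transform import Rotation as Rn
def cal(n):
    c=r.get_calibration(n); return c
def proj(c,P):
    return cv2.projectPoints(np.float64(P).reshape(-1,1,3),c["rvec"],c["tvec"],c["K"],c["D"])[0].reshape(-1,2)
def ray(c,uv,z):
    p=cv2.undistortPoints(np.float64(uv).reshape(-1,1,2),c["K"],c["D"]).reshape(-1,2)
    R=cv2.Rodrigues(c["rvec"])[0]; o=-R.T@c["tvec"]
    d=np.c_[p,np.ones(len(p))]@R
    return o+d*((z-o[2])/d[:,2])[:,None]
E
```

```text
(no output)
```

View pics/z1.png

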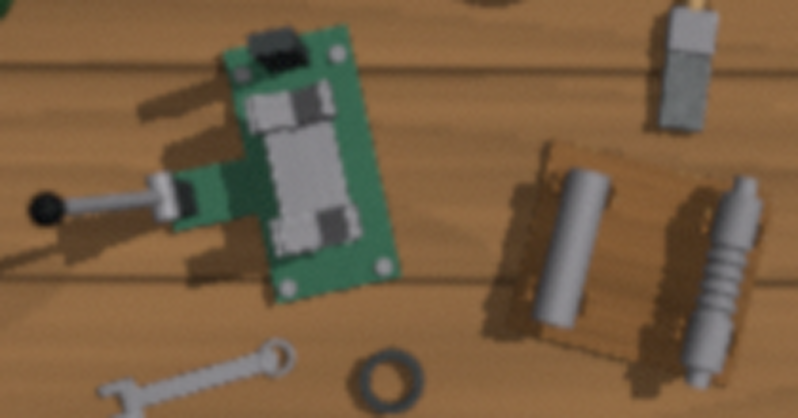

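View pics/z2.png

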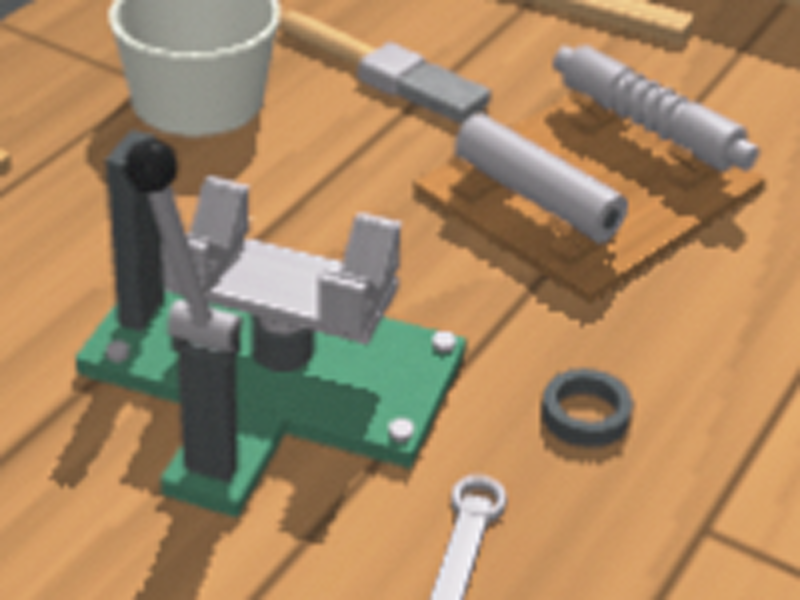

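```bash
cat >> h.py <<'E'
def z1(p): return (np.float64(p)+.5)/3.8-.5+[195,165]
def z2(p): return (np.float64(p)+.5)/4-.5+[235,190]
E
python3 - <<'E'
from h import *
from scipy.optimize import least_squares
T,S=cal("top"),cal("side")
e=ray(T,z1([[746,179],[698,385]]),.045); print("roller ends",e,np.linalg.norm(e[0]-e[1]),"c",e.mean(0),"yaw",np.degrees(np.arctan2(*(e[0]-e[1])[1::-1])))
pl=ray(T,z1([[347,27],[400,275],[276,300],[222,52]]),.015); print(pl)
# (fixture pts x,y,z, zflag for h), top pix
s,c=np.sin(.35),np.cos(.35)
top=[((0,.110+.15*s,.1245+.15*c,0),(46,209)),((.099,0,.145,0),(275,43)),
((.064,.034,.0825,1),(246,98)),((.064,-.034,.0825,1),(328,80)),((.036,-.034,.0825,1),(335,117)),((.036,.034,.0825,1),(255,133)),
((-.036,.034,.0825,1),(270,218)),((-.036,-.034,.0825,1),(353,205)),((-.064,-.034,.0825,1),(360,240)),((-.064,.034,.0825,1),(277,257))]
side=[((0,.110+.15*s,.1245+.15*c,0),(150,165)),((.064,-.034,.0825,1),(205,180)),((.036,-.034,.0825,1),(248,190)),((-.036,-.034,.0825,1),(355,215)),((-.064,-.034,.0825,1),(400,222))]
def f(v,full=False):
    x,y,a,h=v; out=[]
    for L,cam,zz in((top,T,z1),(side,S,z2)):
        P=np.array([q[0] for q in L]); W=np.c_[x+P[:,0]*np.cos(a)-P[:,1]*np.sin(a),y+P[:,0]*np.sin(a)+P[:,1]*np.cos(a),P[:,2]+h*P[:,3]]
        out.append(proj(cam,W)-zz([q[1] for q in L]))
    o=np.vstack(out); return o if full else o.ravel()
m=pl.mean(0); d=pl[0]-pl[1]; a0=np.arctan2(d[1],d[0])
q=least_squares(f,[m[0],m[1],a0,.02],loss="soft_l1")
print("plate",m,np.degrees(a0)); print("fit",q.x,np.degrees(q.x[2]));print(f(q.x,True).round(1))
# side check of roller ends
print("side proj roller", (proj(S,e)-[235,190])*4)
E
```

```text
roller ends [[ 0.53999427 -0.30497903  0.045     ]
 [ 0.3669538  -0.26386636  0.045     ]] 0.1778573980674154 c [ 0.45347404 -0.28442269  0.045     ] yaw -13.365096383588087
[[ 0.67031597  0.03546325  0.015     ]
 [ 0.45642843 -0.01235713  0.015     ]
 [ 0.43454414  0.09355296  0.015     ]
 [ 0.64760776  0.14298743  0.015     ]]
plate [0.55222408 0.06491163 0.015     ] 12.602766954886695
fit [0.54561843 0.06355591 0.21825496 0.02371362] 12.505087946279096
[[-0.1 -0.5]
 [-1.2 -0.9]
 [-0.6 -0.2]
 [-0.2 -0.1]
 [-0.2 -0.9]
 [-1.1 -0.4]
 [-0.2  0.5]
 [-0.  -0.9]
 [ 0.  -1. ]
 [-0.2 -0.7]
 [ 0.7 -0.6]
 [ 2.  -0.3]
 [ 1.4 -0.3]
 [ 1.6  0.2]
 [ 1.2  1.1]]
side proj roller [[564.34241348  55.8864304 ]
 [753.00621934 154.26696028]]
```

```bash
cat >> h.py <<'E'
# fixture estimate
FX,FY,FA=.5456,.0636,12.5
def fw(x,y,z):
    a=np.radians(FA); return np.array([FX+x*np.cos(a)-y*np.sin(a),FY+x*np.sin(a)+y*np.cos(a),z])
def go(g,yaw,n,off=.159):
    """equal rows taking grasp point (TCP+off down) to g, tool straight down at yaw; prints one row"""
    s=r.get_state(); R0=Rn.from_euler('xyz',s['eef_rot'],degrees=True)
    R1=Rn.from_euler('xyz',[180,0,yaw],degrees=True)
    w=(R0.inv()*R1).as_rotvec(degrees=True); D=np.array(g)+[0,0,off]-s['tcp_pos']
    M=sum((R0*Rn.from_rotvec(w*k/n,degrees=True)).as_matrix() for k in range(n))
    print("t",round(s['time_s'],2),"F",s['contact_force'].round(1),"D",D.round(4),"rows",n,"shift",np.linalg.solve(M,D).round(4),"turn",(w/n).round(2))
E
python3 - <<'E'
from h import *
go([.4535,-.2844,.195],166.6,12)
E
```

```text
t 0.1 F [-0.7  0.1 -0.2] D [ 0.3057  0.374  -0.0498] rows 12 shift [-0.0261  0.0311  0.0042] turn [ 0.01 -0.    2.17]
```

Call:
carry_out:
  plan:
    - [[-0.0261,0.0311,0.0042],[0,0,2.17],0]
    - [[-0.0261,0.0311,0.0042],[0,0,2.17],0]
    - [[-0.0261,0.0311,0.0042],[0,0,2.17],0]
    - [[-0.0261,0.0311,0.0042],[0,0,2.17],0]
    - [[-0.0261,0.0311,0.0042],[0,0,2.17],0]
    - [[-0.0261,0.0311,0.0042],[0,0,2.17],0]
    - [[-0.0261,0.0311,0.0042],[0,0,2.17],0]
    - [[-0.0261,0.0311,0.0042],[0,0,2.17],0]
    - [[-0.0261,0.0311,0.0042],[0,0,2.17],0]
    - [[-0.0261,0.0311,0.0042],[0,0,2.17],0]
    - [[-0.0261,0.0311,0.0042],[0,0,2.17],0]
    - [[-0.0261,0.0311,0.0042],[0,0,2.17],0]

```text
time_s: 1.1
tcp_pos: [0.4545, -0.2828, 0.3542]
eef_rot: [180.0, 0.0, 166.5]
contact_force: [0.7, -1.1, -0.6]
gripper_width: 0.0881
```

Run:
```python
from h import *
for i in range(4): im=r.capture("wrist")   # settle
s=r.get_state(); c=cal("wrist"); cv2.imwrite("pics/w1.png",im[:,:,::-1])
print(s['tcp_pos'],s['eef_rot'],c)
print(proj(c,[[.54,-.305,.045],[.367,-.2639,.045]]))
```

```text
[ 0.45432174 -0.28374573  0.35363439] [ 1.79995213e+02 -8.10204024e-02  1.66763710e+02] {'K': array([[315.19172411,   0.        , 323.22989452],
       [  0.        , 315.19172411, 202.04104694],
       [  0.        ,   0.        ,   1.        ]]), 'D': array([-0.00467675,  0.        ,  0.        ,  0.        ,  0.        ]), 'rvec': array([-2.28362126, -1.80969831, -0.25394009]), 'tvec': array([ 0.17274088, -0.50871406,  0.2022514 ])}
[[322.41134132 276.64024913]
 [322.84790959  92.81304361]]
```

View pics/w1.png

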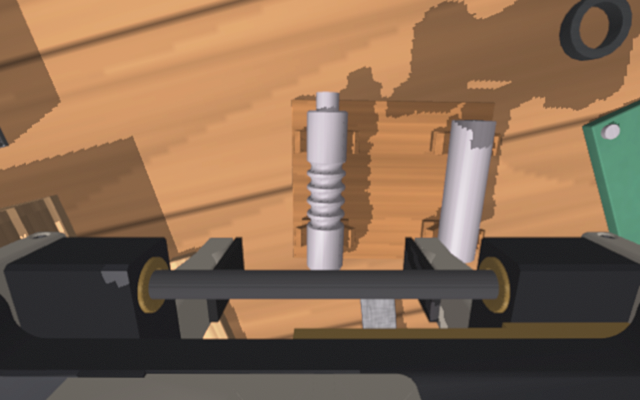

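The wrist view shows the grooved roller with its upper stub end at (328,93) and axis centre around u=327. The predicted u was 322.6, so I'll correct using the wrist rays.

Run:
```python
from h import *
c=cal("wrist")
# silhouette centre lines of barrel
e=ray(c,[[328,93],[328,112],[326,268]],.045); print(e)
d=e[1]-e[2]; u=-d/np.linalg.norm(d); yaw=np.degrees(np.arctan2(u[1],u[0])); ctr=e[0]+.09*u
print(ctr,yaw)
go([ctr[0],ctr[1],.046],yaw+180,8)
```

```text
[[ 0.36817025 -0.25958269  0.045     ]
 [ 0.38363117 -0.26314253  0.045     ]
 [ 0.53132311 -0.2992218   0.045     ]]
[ 0.45559933 -0.28094051  0.045     ] -13.727772699487097
t 1.3 F [-0.2  0.8 -0.2] D [ 0.0013  0.0028 -0.1486] rows 8 shift [-0.0001  0.0004  0.0186] turn [ 0.   -0.01  0.06]
```

Call:
carry_out:
  plan:
    - [[-0.0001,0.0004,0.0186],[0,0,0.06],0]
    - [[-0.0001,0.0004,0.0186],[0,0,0.06],0]
    - [[-0.0001,0.0004,0.0186],[0,0,0.06],0]
    - [[-0.0001,0.0004,0.0186],[0,0,0.06],0]
    - [[-0.0001,0.0004,0.0186],[0,0,0.06],0]
    - [[-0.0001,0.0004,0.0186],[0,0,0.06],0]
    - [[-0.0001,0.0004,0.0186],[0,0,0.06],0]
    - [[-0.0001,0.0004,0.0186],[0,0,0.06],0]
    - [[0,0,0],[0,0,0],0]
    - [[0,0,0],[0,0,0],0]
    - [[0,0,0],[0,0,0],60]
    - [[0,0,0],[0,0,0],100]
  grip_force: 20

```text
time_s: 2.3
tcp_pos: [0.4555, -0.2823, 0.2068]
eef_rot: [-180.0, 0.1, 166.1]
contact_force: [-0.3, -0.7, -0.3]
gripper_width: 0.0793
```

Call:
carry_out:
  plan:
    - [[0,0,0],[0,0,0],130]
    - [[0,0,0],[0,0,0],255]
    - [[0,0,0],[0,0,0],255]
    - [[0,0,0],[0,0,0],255]
    - [[0,0,0],[0,0,0],255]
    - [[0,0,0],[0,0,0],255]
    - [[0,0,0],[0,0,0],255]
    - [[0,0,0],[0,0,0],255]
    - [[0,0,0],[0,0,0],255]
    - [[0,0,0],[0,0,0],255]
  grip_force: 25

```text
time_s: 3.13
tcp_pos: [0.4555, -0.2809, 0.2055]
eef_rot: [179.9, 0.0, 166.1]
contact_force: [0.6, 8.5, 3.0]
gripper_width: 0.0355
```

Run:
```python
from h import *
s=r.get_state(); print(s['contact_force'],s['moment'],s['gripper_width'],s['tcp_pos'],s['eef_rot'])
```

```text
[0.61484711 8.4859041  2.97711159] [ 3.03688885 -0.31411978  0.01427088] 0.03554182822161211 [ 0.45547001 -0.28091932  0.20547965] [1.79937782e+02 6.53875340e-03 1.66138029e+02]
```

Call:
carry_out:
  plan:
    - [[0,0.0008,0],[0,0,0],255]
    - [[0,0.0008,0],[0,0,0],255]
    - [[0,0,-0.002],[0,0,0],255]
    - [[0,0,-0.004],[0,0,0],255]
    - [[0,0,-0.01],[0,0,0],255]
    - [[0,0,-0.02],[0,0,0],255]
    - [[0,0,-0.025],[0,0,0],255]
    - [[0,0,-0.025],[0,0,0],255]
    - [[0,0,-0.025],[0,0,0],255]
    - [[0,0,-0.025],[0,0,0],255]
    - [[0,0,-0.015],[0,0,0],255]
    - [[0,0,0],[0,0,0],255]

```text
time_s: 4.13
tcp_pos: [0.4562, -0.2805, 0.3608]
eef_rot: [-180.0, 0.4, 166.2]
contact_force: [0.7, -0.2, -4.5]
gripper_width: 0.0353
```

Run:
```python
from h import *
for i in range(3): im=r.capture("wrist")
s=r.get_state(); c=cal("wrist"); cv2.imwrite("pics/w2.png",im[:,:,::-1])
print(s['contact_force'],s['moment'],s['gripper_width'],s['tcp_pos'],s['eef_rot'])
z=s['tcp_pos'][2]-.159
a=np.radians(s['eef_rot'][2]); u=np.array([np.cos(a),np.sin(a),0]); p=s['tcp_pos']-[0,0,.159]
print(proj(c,[p,p+.09*u,p-.09*u]))
g=fw(-.03,-.16,.22); print("fixture wp",g)
go(g,192.5,12)
```

```text
[-0.41980031 -0.60318525 -4.87883618] [ 0.02551849  0.04197126 -0.01391718] 0.035637296545876794 [ 0.45491536 -0.27999431  0.35555592] [ 1.79959612e+02 -6.95393074e-02  1.66101304e+02]
[[323.81602238 268.28786733]
 [324.06262769  70.01002753]
 [323.63644598 411.43031252]]
fixture wp [ 0.55094146 -0.09910055  0.22      ]
t 4.28 F [-0.4 -0.6 -4.9] D [0.096  0.1809 0.0234] rows 12 shift [-0.0076  0.0155 -0.002 ] turn [ 0.  -0.  -2.2]
```

View pics/w2.png

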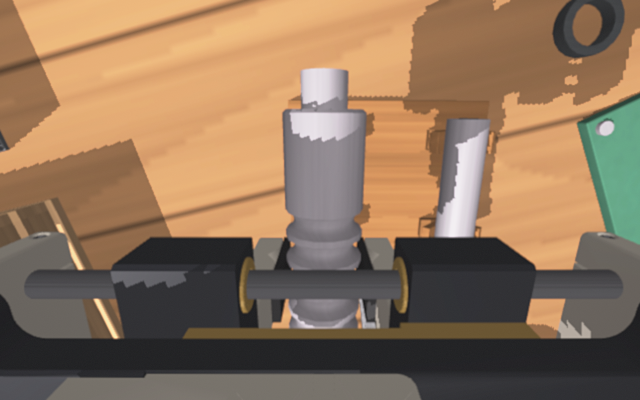

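The roller is held level and centred: its stub end is at v≈69 against a predicted 70, the measured weight is about 4.9 N and the moment is near zero. Next I move beside the fixture.

Call:
carry_out:
  plan:
    - [[-0.0076,0.0155,-0.002],[0,0,-2.2],255]
    - [[-0.0076,0.0155,-0.002],[0,0,-2.2],255]
    - [[-0.0076,0.0155,-0.002],[0,0,-2.2],255]
    - [[-0.0076,0.0155,-0.002],[0,0,-2.2],255]
    - [[-0.0076,0.0155,-0.002],[0,0,-2.2],255]
    - [[-0.0076,0.0155,-0.002],[0,0,-2.2],255]
    - [[-0.0076,0.0155,-0.002],[0,0,-2.2],255]
    - [[-0.0076,0.0155,-0.002],[0,0,-2.2],255]
    - [[-0.0076,0.0155,-0.002],[0,0,-2.2],255]
    - [[-0.0076,0.0155,-0.002],[0,0,-2.2],255]
    - [[-0.0076,0.0155,-0.002],[0,0,-2.2],255]
    - [[-0.0076,0.0155,-0.002],[0,0,-2.2],255]

```text
time_s: 5.28
tcp_pos: [0.5515, -0.0979, 0.3783]
eef_rot: [180.0, -0.2, -167.4]
contact_force: [0.3, -0.5, -4.2]
gripper_width: 0.0354
```

Run:
```python
from h import *
for i in range(4): im=r.capture("wrist")
s=r.get_state(); c=cal("wrist"); cv2.imwrite("pics/w3.png",im[:,:,::-1]); np.savez("w3.npz",**c)
print(s['contact_force'],s['moment'],s['gripper_width'],s['tcp_pos'],s['eef_rot'])
z=.0825+.022
n=["x64y34","x64y-34","x36y34","x36y-34","x-36y34","x-36y-34","x-64y34","x-64y-34"]
for k,p in zip(n,proj(c,[fw(x,y,z) for x in(.064,.036,-.036,-.064) for y in(.034,-.034)])): print(k,p.round(1))
print(proj(c,[fw(-.106,y,.015) for y in(.055,-.055)]+[fw(0,.161,.265)]))
```

```text
[-0.01258083  0.14825359 -5.11835754] [ 0.00625392  0.02002178 -0.0172308 ] 0.035115677974231325 [ 0.55136775 -0.09837837  0.37869059] [ 179.96866479   -0.1833099  -167.44896154]
x64y34 [532.8 301.1]
x64y-34 [459.5 301.2]
x36y34 [538.5 273.8]
x36y-34 [463.3 273.9]
x-36y34 [554.7 196.5]
x-36y-34 [473.8 196.4]
x-64y34 [561.6 163.3]
x-64y-34 [478.4 163.1]
[[ 527.73321141  110.37862505]
 [ 423.29548951  110.07722504]
 [1142.57663605  390.70009935]]
```

View pics/w3.png

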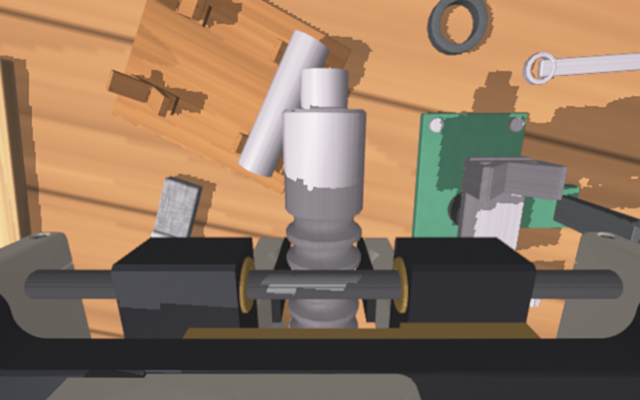

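Run:
```python
import cv2
a=cv2.imread("pics/w3.png")[95:245,405:605]
cv2.imwrite("pics/w3z.png",cv2.resize(a,None,fx=4,fy=4,interpolation=cv2.INTER_CUBIC))
```

```text
(no output)
```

View pics/w3z.png

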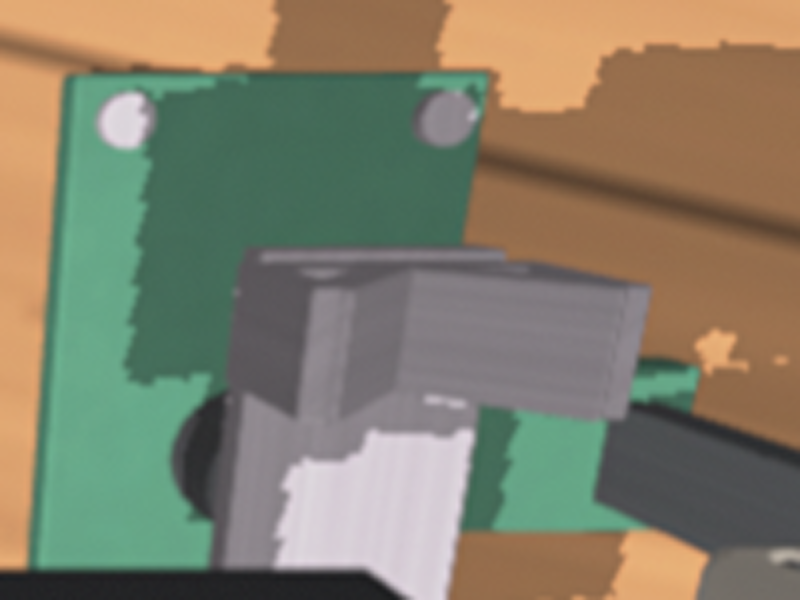

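Run:
```python
from h import *
from scipy.optimize import least_squares
T,S=cal("top"),cal("side"); W=dict(np.load("w3.npz"))
s,c=np.sin(.35),np.cos(.35)
K=(0,.110+.15*s,.1245+.15*c,0)
V=lambda x,y:(x,y,.0825,1)
top=[(K,(46,209)),((.099,0,.145,0),(275,43)),(V(.064,.034),(246,98)),(V(.064,-.034),(328,80)),(V(.036,-.034),(335,117)),(V(.036,.034),(255,133)),(V(-.036,.034),(270,218)),(V(-.036,-.034),(353,205)),(V(-.064,-.034),(360,240)),(V(-.064,.034),(277,257))]
side=[(K,(150,165)),(V(.064,-.034),(205,180)),(V(.036,-.034),(248,190)),(V(-.036,-.034),(355,215)),(V(-.064,-.034),(400,222))]
wr=[(V(-.064,.034),(650,288)),(V(-.036,.034),(627,415)),(V(-.064,-.034),(313,287)),(V(-.036,-.034),(298,416))]
wz=lambda p:(np.float64(p)+.5)/4-.5+[405,95]
# roller seen in top vs wrist: give top & side a pixel bias
def f(v,full=False):
    x,y,a,h=v[:4]; out=[]
    for L,cam,zz,b in((top,T,z1,v[4:6]),(side,S,z2,v[6:8]),(wr,W,wz,[0,0])):
        P=np.array([q[0] for q in L]); Q=np.c_[x+P[:,0]*np.cos(a)-P[:,1]*np.sin(a),y+P[:,0]*np.sin(a)+P[:,1]*np.cos(a),P[:,2]+h*P[:,3]]
        out.append(proj(cam,Q)+b-zz([q[1] for q in L]))
    o=np.vstack(out); return o if full else np.r_[o.ravel(),v[4:]*2]
q=least_squares(f,[.5456,.0636,.218,.02,0,0,0,0],loss="soft_l1")
print(q.x.round(4),np.degrees(q.x[2]));print(f(q.x,True).round(1))
for h in(0.018,.024,.03):
    g=lambda v:f(np.r_[v,h,0,0,0,0],True)[-4:].ravel()
    w=least_squares(g,q.x[:3]); print(h,w.x,np.degrees(w.x[2]),w.cost)
```

```text
[ 0.5463  0.0663  0.222   0.0258  1.1303  0.5715 -0.2572  0.0334] 12.717462047731257
[[ 0.   0.1]
 [-1.1 -0.5]
 [-0.6  0.1]
 [-0.2  0.1]
 [-0.1 -0.6]
 [-1.  -0.1]
 [-0.1  0.8]
 [ 0.2 -0.6]
 [ 0.3 -0.7]
 [ 0.  -0.4]
 [-0.5  0.1]
 [ 0.7 -0.5]
 [ 0.2 -0.4]
 [ 0.5 -0.1]
 [ 0.1  0.8]
 [ 0.5 -1.2]
 [-0.8  0.7]
 [ 0.4 -0.8]
 [-0.5  0.7]]
0.018 [0.546847   0.07212249 0.22862835] 13.09943976778614 3.974183920566544
0.024 [0.54649227 0.06791648 0.22577191] 12.935777598868706 1.777403388116695
0.03 [0.54614052 0.06370495 0.22277833] 12.764258271888576 4.005735929392616
```

```bash
sed -i 's/^FX,FY,FA=.*/FX,FY,FA=.5463,.0663,12.7/' h.py
python3 - <<'E'
from h import *
go(fw(-.016,0,.175),192.7,11)
E
```

```text
t 5.48 F [-0.   0.1 -5.1] D [-0.0207  0.1612 -0.0447] rows 11 shift [-0.0014  0.0147  0.0041] turn [ 0.   -0.02 -0.01]
```

Call:
carry_out:
  plan:
    - [[-0.0014,0.0147,0.0041],[0,-0.02,-0.01],255]
    - [[-0.0014,0.0147,0.0041],[0,-0.02,-0.01],255]
    - [[-0.0014,0.0147,0.0041],[0,-0.02,-0.01],255]
    - [[-0.0014,0.0147,0.0041],[0,-0.02,-0.01],255]
    - [[-0.0014,0.0147,0.0041],[0,-0.02,-0.01],255]
    - [[-0.0014,0.0147,0.0041],[0,-0.02,-0.01],255]
    - [[-0.0014,0.0147,0.0041],[0,-0.02,-0.01],255]
    - [[-0.0014,0.0147,0.0041],[0,-0.02,-0.01],255]
    - [[-0.0014,0.0147,0.0041],[0,-0.02,-0.01],255]
    - [[-0.0014,0.0147,0.0041],[0,-0.02,-0.01],255]
    - [[-0.0014,0.0147,0.0041],[0,-0.02,-0.01],255]
    - [[0,0,0],[0,0,0],255]

```text
time_s: 6.48
tcp_pos: [0.5309, 0.0633, 0.3336]
eef_rot: [180.0, 0.1, -167.4]
contact_force: [-0.5, -0.4, -4.9]
gripper_width: 0.0357
```

Run:
```python
from h import *
for i in range(4): im=r.capture("wrist")
s=r.get_state(); c=cal("wrist")
t=r.capture("top")
a=cv2.resize(im[40:250,220:430],(560,560),interpolation=cv2.INTER_CUBIC)
cv2.imwrite("pics/w4.png",a[:,:,::-1])
print(s['contact_force'],s['moment'],s['tcp_pos'],s['eef_rot'])
for h in (.02,.03): print(((proj(c,[fw(x,y,.0825+h) for x in(-.036,-.064) for y in(.034,-.034)])-[220,40])*560/210).round(0).tolist())
go(fw(-.016,0,.140),192.7,1)
```

```text
[ 0.10926918  0.19804567 -4.03368199] [-0.07065691  0.01503762  0.04118728] [0.53147618 0.061687   0.33504517] [-1.79980001e+02  1.68950106e-01 -1.67401319e+02]
[[414.0, 400.0], [153.0, 401.0], [419.0, 292.0], [148.0, 292.0]]
[[420.0, 410.0], [147.0, 410.0], [426.0, 297.0], [142.0, 297.0]]
t 6.73 F [-0.3  0.2 -5.4] D [-0.0008  0.0011 -0.0362] rows 1 shift [0.0007 0.0013 0.0362] turn [-0.01  0.19 -0.11]
```

View pics/w4.png

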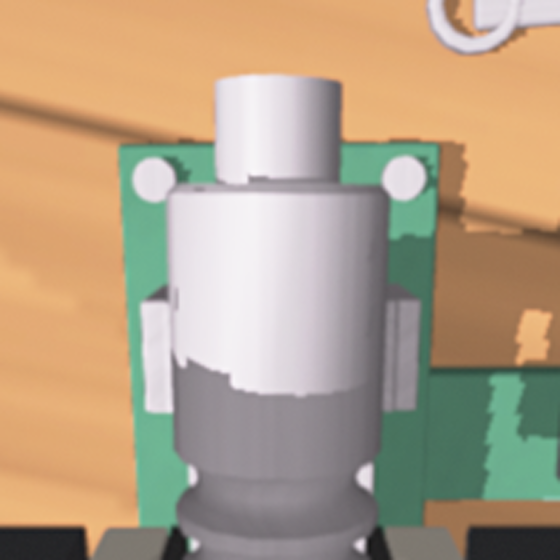

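Call:
carry_out:
  plan:
    - [[0,0,0.006],[0,0,0],255]
    - [[0,0,0.008],[0,0,0],255]
    - [[0,0,0.008],[0,0,0],255]
    - [[0,0,0.008],[0,0,0],255]
    - [[0,0,0.006],[0,0,0],255]
    - [[0,0,0.006],[0,0,0],255]
    - [[0,0,0.004],[0,0,0],255]
    - [[0,0,0.003],[0,0,0],255]
    - [[0,0,0.002],[0,0,0],255]
    - [[0,0,0.002],[0,0,0],255]
    - [[0,0,0.002],[0,0,0],255]
    - [[0,0,0],[0,0,0],255]

```text
time_s: 7.73
tcp_pos: [0.5317, 0.0625, 0.2802]
eef_rot: [180.0, 0.2, -167.4]
contact_force: [-0.5, 0.7, -4.3]
gripper_width: 0.0352
```

Call:
carry_out:
  plan:
    - [[0,0,0.001],[0,0,0],255]
    - [[0,0,0.001],[0,0,0],255]
    - [[0,0,0.001],[0,0,0],255]
    - [[0,0,0.001],[0,0,0],255]
    - [[0,0,0],[0,0,0],255]

```text
time_s: 8.15
tcp_pos: [0.5317, 0.0625, 0.2763]
eef_rot: [-180.0, 0.2, -167.4]
contact_force: [-0.2, -0.2, -4.6]
gripper_width: 0.0351
```

Call:
carry_out:
  plan:
    - [[0,0,0.001],[0,0,0],255]
    - [[0,0,0.001],[0,0,0],255]
    - [[0,0,0.001],[0,0,0],255]
    - [[0,0,0.001],[0,0,0],255]
    - [[0,0,0],[0,0,0],255]

```text
time_s: 8.57
tcp_pos: [0.5319, 0.0626, 0.2723]
eef_rot: [180.0, 0.2, -167.3]
contact_force: [0.2, 0.6, -4.0]
gripper_width: 0.0352
```

Call:
carry_out:
  plan:
    - [[0,0,0.001],[0,0,0],255]
    - [[0,0,0.001],[0,0,0],255]
    - [[0,0,0],[0,0,0],255]

```text
time_s: 8.82
tcp_pos: [0.5323, 0.0631, 0.2717]
eef_rot: [180.0, 0.4, -167.3]
contact_force: [-4.3, 3.5, 6.6]
gripper_width: 0.0355
```

Run:
```python
from h import *
s=r.get_state(); a=np.radians(12.7); ex=np.array([np.cos(a),np.sin(a),0]); ey=np.array([-np.sin(a),np.cos(a),0])
F=s['contact_force'];M=s['moment']; print(F,M,"fx,fy",F@ex,F@ey,"mx,my",M@ex,M@ey, s['tcp_pos'],s['eef_rot'])
```

```text
[-4.26668463  3.5453943   6.62199505] [1.31800917 1.3516291  0.28615574] fx,fy -3.3828567641692815 4.396669035090842 mx,my 1.582914004321949 1.0288015628343967 [0.53230718 0.06310875 0.27172805] [ 179.97852951    0.35348512 -167.28374562]
```

The roller bears with about 11 N of load change, and the moment puts the resultant near the fixture's middle, so both blocks carry it. I'll relieve the side load, then let go.

Call:
carry_out:
  plan:
    - [[0.0003,0.0005,0],[0,0,0],255]
    - [[0.0002,0.0004,0],[0,0,0],255]
    - [[0,0,0],[0,0,0],255]
    - [[0,0,0],[0,0,0],255]
  grip_force: 10

```text
time_s: 9.15
tcp_pos: [0.5321, 0.0633, 0.2716]
eef_rot: [-180.0, 0.4, -167.3]
contact_force: [1.8, -1.4, 7.1]
gripper_width: 0.0354
```

Side load is down and it still bears. Now I let go.

Call:
carry_out:
  plan:
    - [[0,0,0],[0,0,0],140]
    - [[0,0,0],[0,0,0],130]
    - [[0,0,0],[0,0,0],115]
    - [[0,0,0],[0,0,0],100]
    - [[0,0,0],[0,0,0],100]
    - [[0,0,0],[0,0,0],100]
    - [[0,0,0],[0,0,0],100]
    - [[0,0,0],[0,0,0],100]
    - [[0,0,0],[0,0,0],100]
    - [[0,0,0],[0,0,0],100]

```text
time_s: 9.98
tcp_pos: [0.5311, 0.0632, 0.2704]
eef_rot: [-180.0, 0.2, -167.4]
contact_force: [0.5, 0.4, 0.2]
gripper_width: 0.0532
```

Run:
```python
from h import *
for i in range(2): im=r.capture("wrist")
c=cal("wrist"); s=r.get_state(); sd=r.capture("side")
print(s['contact_force'],s['moment'],s['gripper_width'],s['tcp_pos'],s['eef_rot'])
a=cv2.resize(im[40:250,190:450],(520,420),interpolation=cv2.INTER_CUBIC)
b=cv2.resize(sd[200:310,240:310],(267,420),interpolation=cv2.INTER_CUBIC)
cv2.imwrite("pics/w5.png",np.hstack([a,b])[:,:,::-1])
```

```text
[-0.44419472 -0.02511887 -0.26159439] [-0.02652105 -0.01384809 -0.03990079] 0.05321182241826015 [0.53110128 0.06325169 0.27038296] [-179.99964983    0.21984905 -167.35833296]
```

View pics/w5.png

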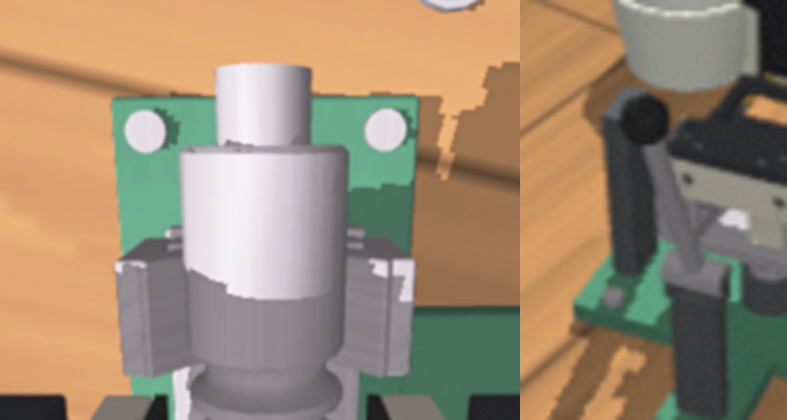

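The roller sits symmetric in the V, with stub and barrel centred between the flanks and no force on the tool. Now I grip it lightly and slide it.

Call:
carry_out:
  plan:
    - [[0,0,-0.001],[0,0,0],130]
    - [[0,0,0],[0,0,0],150]
    - [[0,0,0],[0,0,0],170]
    - [[0,0,0],[0,0,0],170]
    - [[0,0,0],[0,0,0],170]
    - [[0,0,0],[0,0,0],170]
    - [[0,0,0],[0,0,0],170]
  grip_force: 5

```text
time_s: 10.72
tcp_pos: [0.5312, 0.0631, 0.2715]
eef_rot: [-180.0, 0.2, -167.4]
contact_force: [0.3, -2.7, 0.6]
gripper_width: 0.0357
```

Call:
carry_out:
  plan:
    - [[-0.001,0,0],[0,0,0],170]
    - [[-0.001,0,0],[0,0,0],170]
    - [[-0.001,0,0],[0,0,0],170]
    - [[-0.001,0,0],[0,0,0],170]
    - [[-0.001,0,0],[0,0,0],170]
    - [[-0.001,0,0],[0,0,0],170]

```text
time_s: 11.22
tcp_pos: [0.537, 0.0645, 0.2714]
eef_rot: [-180.0, 0.2, -167.4]
contact_force: [-1.3, -2.5, 4.1]
gripper_width: 0.0361
```

Call:
carry_out:
  plan:
    - [[-0.001,0,0],[0,0,0],170]
    - [[-0.001,0,0],[0,0,0],170]
    - [[-0.001,0,0],[0,0,0],170]
    - [[-0.001,0,0],[0,0,0],170]
    - [[0,0,0],[0,0,0],170]

```text
time_s: 11.63
tcp_pos: [0.5411, 0.0654, 0.2714]
eef_rot: [-180.0, 0.2, -167.4]
contact_force: [-0.9, -3.9, 2.0]
gripper_width: 0.0358
```

Run:
```python
from h import *
im=r.capture("wrist"); s=r.get_state()
print(s['contact_force'],s['moment'],s['tcp_pos'])
cv2.imwrite("pics/w6.png",im[:,:,::-1])
# stub end row in both wrist pictures: w5 crop scale 2 -> v=40+65/2
col=im[40:120,318:330].mean((1,2)); print(col.round(0).astype(int).tolist())
```

```text
[-0.60200873 -4.60093766  2.15919172] [-1.41970459  0.1375801  -0.00624056] [0.5410619  0.06541724 0.2713861 ]
[176, 176, 176, 176, 176, 176, 176, 177, 177, 177, 178, 178, 178, 178, 178, 178, 178, 178, 178, 178, 178, 178, 178, 178, 178, 179, 179, 179, 179, 179, 180, 191, 212, 222, 223, 222, 222, 222, 223, 223, 223, 223, 223, 223, 223, 223, 223, 223, 223, 223, 223, 223, 223, 223, 223, 223, 223, 223, 223, 223, 223, 223, 223, 223, 223, 223, 223, 223, 223, 224, 223, 204, 166, 161, 166, 171, 202, 228, 234, 233]
```

Call:
carry_out:
  plan:
    - [[-0.0005,-0.0003,0],[0,0,0],170]
    - [[-0.0005,-0.0003,0],[0,0,0],170]
    - [[-0.0005,-0.0002,0],[0,0,0],170]
    - [[-0.0005,0,0],[0,0,0],170]
    - [[-0.0005,0,0],[0,0,0],170]
    - [[-0.0005,0,0],[0,0,0],170]

```text
time_s: 12.18
tcp_pos: [0.544, 0.0658, 0.2714]
eef_rot: [180.0, 0.2, -167.3]
contact_force: [-2.8, 4.5, 2.4]
gripper_width: 0.0361
```

Call:
carry_out:
  plan:
    - [[-0.0005,0,0],[0,0,0],170]
    - [[-0.0005,0,0],[0,0,0],170]
    - [[-0.0005,0,0],[0,0,0],170]
    - [[0,0,0],[0,0,0],170]

```text
time_s: 12.52
tcp_pos: [0.5451, 0.066, 0.2712]
eef_rot: [180.0, 0.2, -167.4]
contact_force: [-5.3, 4.0, 3.1]
gripper_width: 0.0358
```

Call:
carry_out:
  plan:
    - [[-0.0005,0.0002,0],[0,0,0],170]
    - [[-0.0005,0.0002,0],[0,0,0],170]
    - [[0,0,0],[0,0,0],170]

```text
time_s: 12.77
tcp_pos: [0.5458, 0.0663, 0.2711]
eef_rot: [180.0, 0.1, -167.4]
contact_force: [-4.4, 2.5, 2.5]
gripper_width: 0.036
```

Run:
```python
from h import *
im=r.capture("wrist"); s=r.get_state()
print(s['contact_force'],s['tcp_pos'])
print(im[60:80,318:330].mean((1,2)).round(0).astype(int).tolist())
```

```text
[-5.17516179  3.4690695   1.4649348 ] [0.54578483 0.06627999 0.2710245 ]
[179, 179, 180, 181, 180, 162, 118, 120, 160, 206, 224, 225, 223, 223, 223, 224, 223, 224, 223, 224]
```

Call:
carry_out:
  plan:
    - [[0.0003,-0.0001,0],[0,0,0],170]
    - [[0,0,0],[0,0,0],170]
    - [[-0.0004,0,0],[0,0,0],170]
    - [[-0.0004,0,0],[0,0,0],170]
    - [[-0.0004,0,0],[0,0,0],170]
    - [[0,0,0],[0,0,0],170]
  grip_force: 10

```text
time_s: 13.32
tcp_pos: [0.5461, 0.0663, 0.271]
eef_rot: [180.0, 0.0, -167.4]
contact_force: [-9.5, 3.8, 4.5]
gripper_width: 0.0355
```

Run:
```python
from h import *
im=r.capture("wrist"); s=r.get_state()
print(s['contact_force'],s['tcp_pos'])
print(im[60:80,318:330].mean((1,2)).round(0).astype(int).tolist())
```

```text
[-8.44367503  4.15041806  4.6111312 ] [0.54607982 0.06630884 0.27095893]
[179, 179, 180, 181, 180, 161, 117, 122, 171, 215, 224, 224, 223, 223, 223, 223, 223, 223, 223, 223]
```

The force rises to about 9 N over 0.3 mm of travel while the roller stays put, so it is against the stop. I release and rise.

Call:
carry_out:
  plan:
    - [[0.0003,0.0003,0],[0,0,0],145]
    - [[0,0,0],[0,0,0],130]
    - [[0,0,0],[0,0,0],100]
    - [[0,0,0],[0,0,0],90]
    - [[0,0,0],[0,0,0],90]
    - [[0,0,-0.01],[0,0,0],90]
    - [[0,0,-0.025],[0,0,0],90]
    - [[0,0,-0.04],[0,0,0],90]
    - [[0,0,-0.04],[0,0,0],255]
    - [[0,0,-0.04],[0,0,0],255]
    - [[0,0,-0.04],[0,0,0],255]
    - [[0,0,-0.03],[0,0,0],255]
  grip_force: 5

```text
time_s: 14.37
tcp_pos: [0.5456, 0.0659, 0.5015]
eef_rot: [180.0, 0.5, -167.4]
contact_force: [0.9, 1.0, 0.6]
gripper_width: 0.0353
```

Run:
```python
from h import *
print(r.get_state()['contact_force'],r.get_state()['gripper_width'])
go(fw(0,.225,.339),192.7,8)
sd=r.capture("side"); t=r.capture("top")
a=cv2.resize(sd[200:320,240:360],(480,480),interpolation=cv2.INTER_CUBIC)
b=cv2.resize(t[165:255,245:305],(320,480),interpolation=cv2.INTER_CUBIC)
cv2.imwrite("pics/s7.png",np.hstack([a,b])[:,:,::-1])
```

```text
[0.86540046 1.01635509 0.57144234] 0.035286204768755054
t 14.37 F [0.9 1.  0.6] D [-0.0488  0.2199 -0.0035] rows 8 shift [-0.0001  0.0282  0.0004] turn [ 0.    0.06 -0.01]
```

View pics/s7.png

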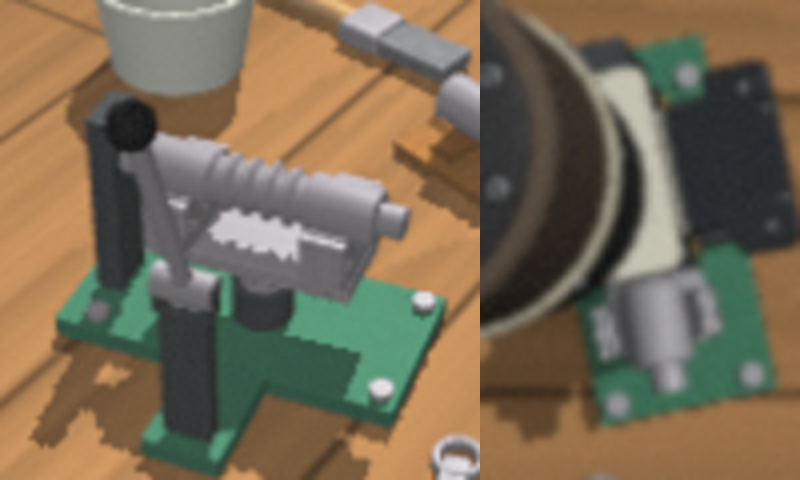

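The roller lies in both Vs with its far end at the stop post, and the hold-down arm is still open with its knob at (130,125) in the crop. I go behind the knob.

Call:
carry_out:
  plan:
    - [[0,0.0282,0.0004],[0,0,0],255]
    - [[0,0.0282,0.0004],[0,0,0],255]
    - [[0,0.0282,0.0004],[0,0,0],255]
    - [[0,0.0282,0.0004],[0,0,0],255]
    - [[0,0.0282,0.0004],[0,0,0],255]
    - [[0,0.0282,0.0004],[0,0,0],255]
    - [[0,0.0282,0.0004],[0,0,0],255]
    - [[0,0.0282,0.0004],[0,0,0],255]
    - [[0,0,0],[0,0,0],255]
    - [[0,0,0],[0,0,0],255]

```text
time_s: 15.3
tcp_pos: [0.4962, 0.2877, 0.4933]
eef_rot: [-180.0, 0.2, -167.2]
contact_force: [-0.5, -0.5, -0.8]
gripper_width: 0.0004
```

Run:
```python
from h import *
s=r.get_state(); print(s['tcp_pos'],s['eef_rot'],s['gripper_width'],s['joints'])
go(fw(0,.222,.266),192.7,5)
```

```text
[0.49615073 0.28765512 0.49325684] [-179.97833369    0.19454154 -167.23384615] 0.00040054533046021923 [  49.69169492    8.34569021   -4.27341707    0.13759524  -77.2384249
 -126.95580506]
t 15.3 F [-0.5 -0.5 -0.8] D [ 0.0013 -0.0048 -0.0683] rows 5 shift [-0.     -0.001   0.0137] turn [-0.    0.04  0.01]
```

Call:
carry_out:
  plan:
    - [[0,-0.001,0.0137],[0,0,0],255]
    - [[0,-0.001,0.0137],[0,0,0],255]
    - [[0,-0.001,0.0137],[0,0,0],255]
    - [[0,-0.001,0.0137],[0,0,0],255]
    - [[0,-0.001,0.0137],[0,0,0],255]
    - [[0,-0.005,0],[0,0,0],255]
    - [[0,-0.005,0],[0,0,0],255]
    - [[0,-0.005,0],[0,0,0],255]
    - [[0,-0.005,0],[0,0,0],255]
    - [[0,-0.005,0],[0,0,0],255]
    - [[0,-0.005,0],[0,0,0],255]
    - [[0,-0.005,0],[0,0,0],255]

```text
time_s: 16.3
tcp_pos: [0.5059, 0.2473, 0.4257]
eef_rot: [179.9, 0.3, -167.4]
contact_force: [0.4, 2.2, 2.6]
gripper_width: 0.0004
```

Call:
carry_out:
  plan:
    - [[0,-0.005,0],[0,0,0],255]
    - [[0,-0.005,0],[0,0,0],255]
    - [[0,-0.005,0],[0,0,0],255]
    - [[0,-0.005,0],[0,0,0],255]
    - [[0,-0.005,0],[0,0,0],255]
    - [[0,-0.005,0],[0,0,0],255]

```text
time_s: 16.8
tcp_pos: [0.5123, 0.2177, 0.4246]
eef_rot: [-180.0, 0.2, -167.4]
contact_force: [0.1, 1.5, 0.4]
gripper_width: 0.0003
```

Run:
```python
from h import *
sd=r.capture("side"); s=r.get_state(); print(s['contact_force'])
go(fw(0,.1,.266),192.7,8)
a=sd[130:330,180:400]
cv2.imwrite("pics/s8.png",cv2.resize(a,(660,600),interpolation=cv2.INTER_CUBIC)[:,:,::-1])
```

```text
[-0.20958128 -1.06709008 -0.29494505]
t 16.85 F [-0.2 -1.1 -0.3] D [ 0.012  -0.0532  0.0005] rows 8 shift [-0.     -0.0068 -0.0001] turn [-0.    0.02 -0.01]
```

View pics/s8.png

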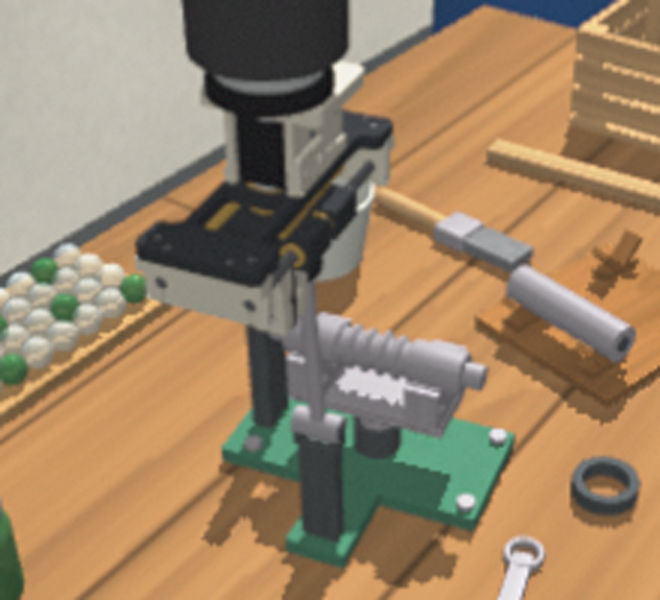

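The side view shows the closed fingers behind the knob, with the arm near upright. I push on past upright and then withdraw.

Call:
carry_out:
  plan:
    - [[0,-0.007,0],[0,0,0],255]
    - [[0,-0.007,0],[0,0,0],255]
    - [[0,-0.007,0],[0,0,0],255]
    - [[0,-0.007,0],[0,0,0],255]
    - [[0,-0.007,0],[0,0,0],255]
    - [[0,-0.007,0],[0,0,0],255]
    - [[0,-0.007,0],[0,0,0],255]
    - [[0,-0.007,0],[0,0,0],255]
    - [[0,-0.007,0],[0,0,0],255]
    - [[0,-0.005,0],[0,0,0],255]
    - [[0,0,0],[0,0,0],255]

```text
time_s: 17.77
tcp_pos: [0.5272, 0.1509, 0.4247]
eef_rot: [-180.0, 0.2, -167.4]
contact_force: [-0.9, 0.3, 0.7]
gripper_width: 0.0002
```

Call:
carry_out:
  plan:
    - [[0,0.01,0],[0,0,0],255]
    - [[0,0.02,-0.01],[0,0,0],255]
    - [[0,0.02,-0.03],[0,0,0],255]
    - [[0,0.02,-0.03],[0,0,0],255]
    - [[0,0.02,-0.03],[0,0,0],255]
    - [[0,0.03,-0.03],[0,0,0],255]
    - [[0,0.03,0],[0,0,0],255]
    - [[0,0.02,0],[0,0,0],255]
    - [[0,0,0],[0,0,0],255]
    - [[0,0,0],[0,0,0],255]
    - [[0,0,0],[0,0,0],255]
    - [[0,0,0],[0,0,0],255]

```text
time_s: 18.77
tcp_pos: [0.4895, 0.3169, 0.5542]
eef_rot: [-180.0, 0.2, -167.4]
contact_force: [0.7, 0.1, 0.1]
gripper_width: 0.0005
```

Call:
carry_out:
  plan:
    - [[0,0,0],[0,0,0],255]
    - [[0,0,0],[0,0,0],255]
    - [[0,0,0],[0,0,0],255]
    - [[0,0,0],[0,0,0],255]
    - [[0,0,0],[0,0,0],255]
    - [[0,0,0],[0,0,0],255]
    - [[0,0,0],[0,0,0],255]
    - [[0,0,0],[0,0,0],255]
    - [[0,0,0],[0,0,0],255]
    - [[0,0,0],[0,0,0],255]
    - [[0,0,0],[0,0,0],255]
    - [[0,0,0],[0,0,0],255]

```text
time_s: 19.77
tcp_pos: [0.4895, 0.3172, 0.5542]
eef_rot: [180.0, 0.2, -167.4]
contact_force: [0.4, 0.3, 1.1]
gripper_width: 0.0004
```

Call:
carry_out:
  plan:
    - [[0,0,0],[0,0,0],255]
    - [[0,0,0],[0,0,0],255]
    - [[0,0,0],[0,0,0],255]
    - [[0,0,0],[0,0,0],255]
    - [[0,0,0],[0,0,0],255]
    - [[0,0,0],[0,0,0],255]
    - [[0,0,0],[0,0,0],255]
    - [[0,0,0],[0,0,0],255]
    - [[0,0,0],[0,0,0],255]
    - [[0,0,0],[0,0,0],255]
    - [[0,0,0],[0,0,0],255]
    - [[0,0,0],[0,0,0],255]

```text
time_s: 20.77
tcp_pos: [0.4896, 0.3172, 0.5542]
eef_rot: [-180.0, 0.2, -167.4]
contact_force: [-0.8, -0.0, -0.5]
gripper_width: 0.0008
```

Call:
carry_out:
  plan:
    - [[0,0,0],[0,0,0],255]
    - [[0,0,0],[0,0,0],255]
    - [[0,0,0],[0,0,0],255]
    - [[0,0,0],[0,0,0],255]
    - [[0,0,0],[0,0,0],255]
    - [[0,0,0],[0,0,0],255]
    - [[0,0,0],[0,0,0],255]
    - [[0,0,0],[0,0,0],255]
    - [[0,0,0],[0,0,0],255]
    - [[0,0,0],[0,0,0],255]
    - [[0,0,0],[0,0,0],255]
    - [[0,0,0],[0,0,0],255]

```text
time_s: 21.77
tcp_pos: [0.4896, 0.3172, 0.5542]
eef_rot: [-180.0, 0.2, -167.4]
contact_force: [-0.0, 0.3, 0.3]
gripper_width: 0.0009
```

Run:
```python
from h import *
sd=r.capture("side"); t=r.capture("top"); s=r.get_state(); print(s['contact_force'],s['tcp_pos'])
a=cv2.resize(sd[190:340,240:390],(500,500),interpolation=cv2.INTER_CUBIC)
b=cv2.resize(t[165:255,245:299],(300,500),interpolation=cv2.INTER_CUBIC)
cv2.imwrite("pics/s9.png",np.hstack([a,b])[:,:,::-1])
# predicted knob in side for theta
for th in(1.75,1.9,2.0,2.1):
    f=th-.35; print(th,((proj(cal("side"),[fw(0,.11-.15*np.sin(f),.1245+.15*np.cos(f))])[0]-[240,190])*500/150).round())
```

```text
[ 0.3677696   0.01063756 -0.23754023] [0.48952893 0.31716807 0.55423752]
1.75 [237. 117.]
1.9 [238. 141.]
2.0 [238. 158.]
2.1 [237. 175.]
```

The picture limit is reached, so I check numerically: the black knob and the stub end in the saved pictures.

Run:
```python
import cv2,numpy as np
from h import *
g=cv2.imread("pics/s9.png").max(2); side=g[:,:500]
# knob-sized black blobs in side crop
n,l,st,ce=cv2.connectedComponentsWithStats(np.uint8(side<45))
print([(s[:5].tolist(),c.round().tolist()) for s,c in zip(st[1:],ce[1:]) if s[4]>150])
print(side[80:200:6,190:290:6])
# stub end (x=-90) expected in side & top pictures for roller x offsets
sd=r.capture("side")
for x in(-.096,-.093,-.090): print(x,proj(cal("side"),[fw(x,0,.112)]).round(1),proj(cal("top"),[fw(x,0,.112)]).round(1))
old=cv2.imread("pics/s7.png")[:,:480].max(2); # crop 240..360 x 200..320, x4
print("stub now",sd[255,328:348].max(1), sd[250:262,338].max(1)); 
print("stub before", old[(255-200)*4+2,(328-240)*4+2:(348-240)*4:4])
```

```text
[([225, 120, 28, 24, 358], [241.0, 129.0])]
[[130 122 138 205 202 200 205 209 207 211 212 212 213 211 215 210 179]
 [129 119 140 202 203 207 210 209 211 212 212 212 213 214 213 214 212]
 [128 115 185 206 209 210 209 212 213 211 211 214 214 211 212 208 198]
 [124 119 198 210 209 210 211 211 210 212 213 214 211 200 199 198 199]
 [123 121 203 210 211 212 211 211 212 214 213 209 198 198 199 202 210]
 [125 140 207 210 212 209 214 218 203 215 213 199 200 199 202 211 215]
 [124 157 214 213 211 215 179  97  79  88 148 202 200 206 213 216 203]
 [124 158 213 210 212 201  80  42  46  41  50 191 210 213 215 198 150]
 [124 161 212 211 215 173  35  31  35  37  31 144 218 215 193 147 175]
 [122 204 212 214 208 164  98 177  58  31  28 137 218 184 145 180 208]
 [187 215 213 203 199 180 188 205 112  33  60 195 176 148 185 198 205]
 [216 211 202 199 203 190 220 160 102 116 181 166 152 192 198 200 200]
 [212 201 200 204 198 213 187 131 200 209 159 157 194 198 202 201 201]
 [167 204 203 204 199 214 144 175 201 151 163 194 199 202 201 203 212]
 [185 175 168 194 218 179 129 189 147 170 197 200 202 202 203 211 216]
 [169 151 185 198 202 133 150 142 169 199 203 205 202 205 214 216 215]
 [134 147 188 219 160 109 144 165 175 194 167 194 207 212 215 214 211]
 [117 149 210 191 123 113 138 175 174 156 176 192 197 205 208 202 208]
 [107 192 211 144 114 126 126 155 152 139 177 172 178 188 196 205 209]
 [149 211 171 115 113 117 118 131 131 127 146 144 151 160 170 179 190]]
-0.096 [[343.2 256.1]] [[279.6 239.4]]
-0.093 [[342.  255.8]] [[279.4 238.4]]
-0.09 [[340.8 255.5]] [[279.2 237.4]]
stub now [115 118 117 118 117 105 113 120 122 126 130 134 117 102 163 197 206 211
 213 214] [189 207 213 180 151 130 119 116 109 127 191 207]
stub before [109 111 112 111 107  99 109 113 117 117 121 123 104 100 163 191 197 200
 203 205]
```

```bash
python3 -c "
from plant import r
print(r.close_job())"
```

```text
the job is handed in; nothing more can be done
None
```

I carried out the job and handed it in at about 22 s on the robot's clock. No failure showed up in the checks, but the hold-down arm's final position is confirmed from pixel measurements only.

- **Seating:** I lowered the grooved roller about 16 mm short of the stop and let go only once it bore in the Vs, with an upward load of about 11 N shared between both blocks. After release the wrist picture showed it centred between the flanks, with no force left on the tool.
- **Sliding:** I slid it with a light 5 N grip. It moved at about 2 N, then stopped. With a 10 N grip the force rose to about 9 N over 0.3 mm while the roller stayed put, so I took it as against the stop. That shows in the force and in the side picture; I had no direct view of the gap.
- **Hold-down arm:** I pushed the knob well past upright with closed fingers and withdrew, and the arm sank by itself. The last side picture puts the knob at about 1.8 rad, inside the 1.75 to 2.1 range. The stub end sits at the same pixels as before the swing, and the tool is clear with about zero force.

**What disagreed or was limited:**
- The overhead camera sat about 3 to 4 mm off the wrist camera sideways. I went by the wrist camera, and the feel at contact agreed with it.
- The pictures put the jack at about 25 mm, while the roller bore at about 30 mm by feel.
- I reached the 12-picture limit before the final view. I did not check the bystanders by picture at the end, though no move went near them.

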